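# Put the rework station's hot-air nozzles back on their pads

### The job

Put the four hot-air nozzles of the rework station away: stand each one upright, foot down, in the middle of the white pad whose dark footprint has the shape and size of its foot, turned so that it lines up with that footprint (for the round one the turn does not matter). Any order will do; do not shove or knock over the flux jar and the solder reel that stand among them.

Things in the scene. Friction and masses are not known exactly. Their poses are not given: they have to be found in the camera images.
- nozzle_large_square_mid (a point): Centre (half-way up, 30 mm above its foot) of a loose bare-metal hot-air nozzle, 60 mm tall in all, standing foot down: a large square skirt 50 x 50 mm, 18 mm high, with a plain upright round neck 22 mm in diameter on its centre line from 18 mm to 60 mm above the foot (grip it by the neck). z up; x and y along the skirt's sides. Mass 55 to 120 g.
- nozzle_small_square_mid (a point): Centre (half-way up, 30 mm above its foot) of a loose bare-metal hot-air nozzle, 60 mm tall in all, standing foot down: a small square skirt 32 x 32 mm, 18 mm high, with a plain upright round neck 22 mm in diameter on its centre line from 18 mm to 60 mm above the foot (grip it by the neck). z up; x and y along the skirt's sides. Mass 55 to 120 g.
- nozzle_oblong_mid (a point): Centre (half-way up, 30 mm above its foot) of a loose bare-metal hot-air nozzle, 60 mm tall in all, standing foot down: an oblong skirt 60 mm long (its x axis) and 28 mm wide, 18 mm high, with a plain upright round neck 22 mm in diameter on its centre line from 18 mm to 60 mm above the foot (grip it by the neck). z up; x and y along the skirt's sides. Mass 55 to 120 g.
- nozzle_round_mid (a point): Centre (half-way up, 30 mm above its foot) of a loose bare-metal hot-air nozzle, 60 mm tall in all, standing foot down: a round skirt 42 mm in diameter, 18 mm high, with a plain upright round neck 22 mm in diameter on its centre line from 18 mm to 60 mm above the foot (grip it by the neck). z up; x and y along the skirt's sides. Mass 55 to 120 g.
- pad_large_square: Fixed white pad, 84 x 84 mm and 8 mm thick, lying on the bench, with a dark flat (flush) footprint at its centre: a large square, 54 x 54 mm. Origin at the centre of its underside, on the bench top; z up; x and y along its sides and the footprint's.
- pad_small_square: Fixed white pad, 84 x 84 mm and 8 mm thick, lying on the bench, with a dark flat (flush) footprint at its centre: a small square, 36 x 36 mm. Origin at the centre of its underside, on the bench top; z up; x and y along its sides and the footprint's.
- pad_oblong: Fixed white pad, 84 x 84 mm and 8 mm thick, lying on the bench, with a dark flat (flush) footprint at its centre: an oblong, 64 mm long (pad's x axis) and 32 mm wide. Origin at the centre of its underside, on the bench top; z up; x and y along its sides and the footprint's.
- pad_round: Fixed white pad, 84 x 84 mm and 8 mm thick, lying on the bench, with a dark flat (flush) footprint at its centre: a disc 46 mm in diameter. Origin at the centre of its underside, on the bench top; z up; x and y along its sides and the footprint's.
- flux_jar_mid (a point): Bystander: centre (half-way up) of an upright amber glass jar with a white cap, 42 mm in diameter, 45 mm tall, loose.
- solder_reel_mid (a point): Bystander: centre (half-way up) of a reel lying flat, blue flanges 48 mm in diameter, 38 mm tall, loose.

How it is judged:
By the outcome, as a careful person would: the job done as asked, in the order asked, and still so for the second after the job is handed in, with the robot touching nothing.
It also fails if it takes over 99 s, if anything falls off the work surface, if the arm or the gripper's body presses on something with over 40 N, if the wrist force passes 120 N, or if a joint passes its speed limit or range.

### The arm

A 6-joint arm with a two-finger parallel gripper is mounted at the origin on the work surface. World frame = base frame: x ahead of the robot, y to its left, z up, the work surface at z = 0. Lengths are in m, angles in rad, forces in N, time in s.
With the tool pointing down it reaches from about 0.375 to 0.975 m from the base axis. Payload 3.8 kg.
Tool frame: the origin (TCP) lies midway between the tips of the shut fingers; the grasp point (between the pads) lies 19 mm behind it; z points along the fingers, y is the line along which they close (so a half turn about z gives the same grasp; the last joint's range is limited). The gripper opens to 85 mm and grips with 20 to 120 N. Pads are 22 mm wide; open, the fingers measure 114 mm over their backs; the gripper's body (76 mm by 85 mm) begins 54 mm behind the grasp point. The pads swing forward as they close: fully open they stand 13 mm farther back than shut.
Start: joints at [-1.372, 0.264, 1.604, -0, 1.274, -0.037], TCP at [0.158, -0.656, 0.231] pointing down, gripper open.
Joint ranges: [-2.63, 2.63], [-0.94, 2.18], [0.31, 2.57], [-1.31, 4.45], [0, 2.66], [-2.55, 2.55]. Speed limits (rad/s): [2.57, 2.57, 3.14, 3.14, 3.14, 3.14].

### API

Orientations are given as a rotation vector (axis times angle).
In Python, from workcell import bot, imaging gives the robot as it stands.
- The arm moves only by the tool step_arm, never from a script. Its argument "series" is a list of rows, each an object of numbers: "grip": the closure, from -1 (fully open) to 1 (shut); "x", "y", "z": the shift along the tool's x, y, z normalised to -1 to 1, where 1 is 500 mm; "ax", "ay", "az": the turn, a rotation vector about the tool's x, y, z normalised to -1 to 1, where 1 is 30 degrees. A call has 1 to 12 rows; each row is the pose to reach, as a shift and turn from the pose commanded when the call began, along the tool's axes at that moment; what a row does not reach only later rows make up. A row lasts 1/10 s, in which the tool goes at most 50 mm and 8.59 degrees, less where a joint would pass 70% of its speed; a pose out of reach is approached as far as the arm can. A call with a number of a shift or a turn outside -1 to 1 is refused whole. A call with a gripper value outside its range is refused whole. The fingers move at their own pace and stop on an object; "force" is the grip in N (left out, the last holds). Time passes only in rows, so rows that repeat a pose let the fingers close. It gives the time, the measured TCP pose, the force, the opening and the grip force at its end, in the units of the state.
- bot.read_state(): the state, without advancing time (a new reading comes with each control period).
- imaging.read_camera(name): name is "scene" or "top" or "wrist"; returns a dict with "img" (480x640x3 uint8, red, green, blue), "fx", "fy", "cx", "cy" (pixels), "R" (3x3) and "t" (3): a world point X has camera coordinates R X + t. Camera axes: x right, y down, z forward; pixel columns grow to the right and rows downward; lengths in m; the calibration is good to about 2 mm. A picture is of the moment at which its call begins. There is no depth.
- bot.finish_job(): hands the job in; it is judged then, once.
The state is a dict: "time": time; "q": joint angles; "joint_vel": joint speeds; "joint_torque": joint torques, N m; "tool_pos": TCP position; "tcp_rot": TCP orientation; "wrist_force": force on the tool from outside, world axes, zero at the start; "torque": the same for the moment, N m; "width": opening from 0.0 (shut) to 1.0 (fully open); "grip_force": force on a finger pad.
Only numpy, scipy, OpenCV 4.12 (cv2) and the standard library are available. Lean on these libraries where they do the work, as an engineer would, in place of code of your own. Each camera call takes 0.05 s, during which the arm holds its last target. There are 200 camera calls.

## Working session

There is one attempt and no reset: what is moved stays moved. The work goes in short steps, Python scripts to look and compute and a tool call to move; the robot and the scene stay as the last step left them, time stands still between calls to the robot, and variables do not carry over. Pictures are saved under pics/ and viewed, at most 14 in all, crops included, and the job is handed in when it is done.

Besides the shell and the picture viewer there is one more tool, called after "Emit:" as a command line: name --argument value ..., lists and objects as JSON in quotes. step_arm: Moves the arm, as the interface text tells. Scaled input: -1 to 1 covers 500 mm each way for a shift and 30 degrees each way for a turn. Its arguments: {"type":"object","properties":{"series":{"type":"array","items":{"type":"object","properties":{"grip":{"type":"number"},"x":{"type":"number","minimum":-1,"maximum":1},"y":{"type":"number","minimum":-1,"maximum":1},"z":{"type":"number","minimum":-1,"maximum":1},"ax":{"type":"number","minimum":-1,"maximum":1},"ay":{"type":"number","minimum":-1,"maximum":1},"az":{"type":"number","minimum":-1,"maximum":1}}}},"force":{"type":"number"}},"required":["series"]}

```bash
mkdir -p pics; ls; python3 - <<'E'
from workcell import bot, imaging
import cv2
for n in ("top","scene"):
    c=imaging.read_camera(n); cv2.imwrite(f"pics/{n}0.png",c["img"][:,:,::-1])
    print(n,c["fx"],c["fy"],c["cx"],c["cy"],c["R"],c["t"])
s=bot.read_state(); print(s)
E
```

```text
pics
top 505.5985299213183 505.5985299213183 324.6180002578857 246.3076277468943 [[ 0.0305945  -0.99938108 -0.01736167]
 [-0.99466913 -0.02872977 -0.09903496]
 [ 0.09847487  0.02029904 -0.99493248]] [0.00317044 0.5375115  1.00064717]
scene 607.0512635598349 607.0512635598349 327.47967029189846 233.85738162574683 [[-0.41356618  0.91031467  0.01703582]
 [ 0.70047151  0.33007377 -0.63276454]
 [-0.58163792 -0.24975691 -0.77415684]] [ 0.22755886 -0.34070349  1.4498351 ]
{'time': 0.1, 'q': array([-1.37189833e+00,  2.64696495e-01,  1.60526557e+00, -1.86957572e-05,
        1.27372874e+00, -3.69311582e-02]), 'joint_vel': array([-0.00142842, -0.00276176, -0.00396904,  0.00010764,  0.001239  ,
        0.00054373]), 'joint_torque': array([ 5.26858930e-04, -5.16708434e+01, -3.68589020e+01, -8.57545331e-06,
        6.31708026e-03,  1.83514567e-05]), 'tool_pos': array([ 0.15754972, -0.65565248,  0.23005876]), 'tcp_rot': array([-3.11770149e+00, -3.69344451e-01,  2.94395127e-04]), 'wrist_force': array([ 0.94524792, -1.13482509,  0.65258027]), 'torque': array([ 0.01483371, -0.01104188, -0.02159749]), 'grip_force': 0.0, 'width': 1.0038937994710737}
```

View pics/top0.png

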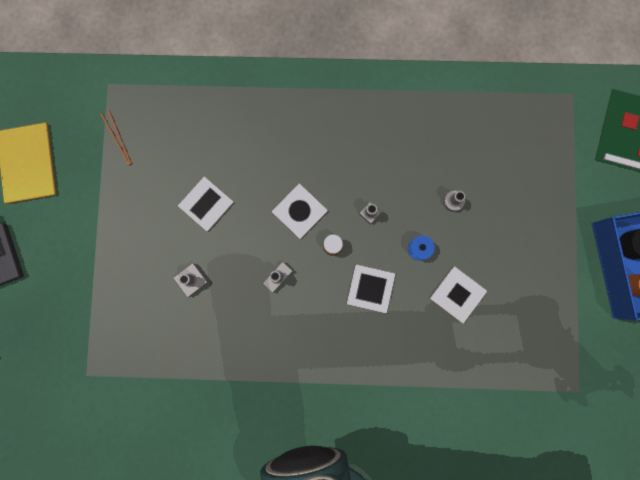

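View pics/scene0.png

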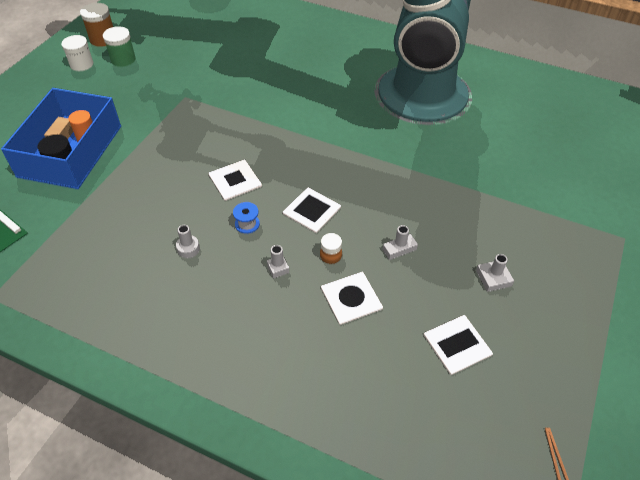

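Top view: nozzles are large square (190,280), oblong (278,277), small square (370,212) and round (456,200). Pads are oblong (206,204), round (300,211), large square (371,289) and small square (459,295). The jar is at (333,244) and the reel at (422,248). The scene view agrees.

```bash
cat > h.py <<'E'
import numpy as np, cv2
from workcell import bot, imaging
def ray(c,u,v,z):
    d=c["R"].T@np.array([(u-c["cx"])/c["fx"],(v-c["cy"])/c["fy"],1.]); o=-c["R"].T@c["t"]
    return (o+d*(z-o[2])/d[2])[:2]
def proj(c,X):
    p=c["R"]@np.asarray(X,float)+c["t"]; return np.array([c["fx"]*p[0]/p[2]+c["cx"],c["fy"]*p[1]/p[2]+c["cy"]])
def rectify(c,z,x0,x1,y0,y1,s):
    """orthophoto of plane z: rows = -x, columns = -y, s px per m"""
    W=np.array([[x1,y1],[x1,y0],[x0,y0],[x0,y1]]); dst=np.float32([[0,0],[(y1-y0)*s,0],[(y1-y0)*s,(x1-x0)*s],[0,(x1-x0)*s]])
    src=np.float32([proj(c,[*w,z]) for w in W])
    return cv2.warpPerspective(c["img"],cv2.getPerspectiveTransform(src,dst),(int((y1-y0)*s),int((x1-x0)*s)),flags=cv2.INTER_CUBIC)
def pads(c,z=.008):
    g=cv2.cvtColor(c["img"],cv2.COLOR_RGB2GRAY); hsv=cv2.cvtColor(c["img"],cv2.COLOR_RGB2HSV)
    m=((hsv[:,:,2]>175)&(hsv[:,:,1]<40)).astype(np.uint8)
    out=[]
    for k in cv2.findContours(m,cv2.RETR_EXTERNAL,cv2.CHAIN_APPROX_NONE)[0]:
        if cv2.contourArea(k)<800: continue
        P=np.float32([ray(c,*p[0],z) for p in k])*1000
        (a,b),(w,h),t=cv2.minAreaRect(P); out.append((np.round([a,b,w,h,t],1)))
    return out
E
python3 - <<'E'
from h import *
for n in("top","scene"):
    c=imaging.read_camera(n)
    print(n); [print(p) for p in pads(c)]
    if n=="top": c0=c
for nm,u,v in[("L",190,280),("O",278,277),("S",370,212),("R",456,200),("jar",333,244),("reel",422,248)]: print(nm,ray(c0,u,v,.05))
# enlarged crops of nozzles
T=[cv2.resize(c0["img"][v-25:v+25,u-33:u+33],(396,300),interpolation=cv2.INTER_CUBIC) for u,v in[(190,280),(278,277),(370,212),(456,200)]]
cv2.imwrite("pics/noz.png",np.vstack([np.hstack(T[:2]),np.hstack(T[2:])])[:,:,::-1])
s=bot.read_state();w=imaging.read_camera("wrist");print(w["R"]@cv2.Rodrigues(s["tcp_rot"])[0], w["R"]@s["tool_pos"]+w["t"],w["fx"])
E
```

```text
top
[ 448.6 -256.1   81.9   81.1   54.2]
[455.3 -77.3  82.3  81.4  78.7]
[612.3  74.6  80.4  81.4  47.3]
[622.5 272.8  81.2  81.3  50.9]
scene
[1057.4 -268.1   99.6   78.4    6.8]
[625.2 272.5  84.7  84.   50.7]
[615.2  75.5  85.9  83.5  47.5]
[458.6 -76.1  84.9  86.2  78.8]
[ 451.7 -253.9   87.8   83.6   54.2]
[  136.1 -1023.    206.5   300.3    62.8]
L [0.46010323 0.28333106]
O [0.47126609 0.10894726]
S [ 0.60627523 -0.06977573]
R [ 0.63523033 -0.24049406]
jar [0.5399586  0.00217684]
reel [ 0.53707456 -0.17403055]
[[ 1.07292374e-03  9.99999418e-01 -1.11453841e-04]
 [-9.62771150e-01  1.00285286e-03 -2.70315939e-01]
 [-2.70315670e-01  3.97332932e-04  9.62771666e-01]] [3.67335622e-05 2.81872251e-02 1.55283807e-01] 409.55388848754137
```

View pics/noz.png

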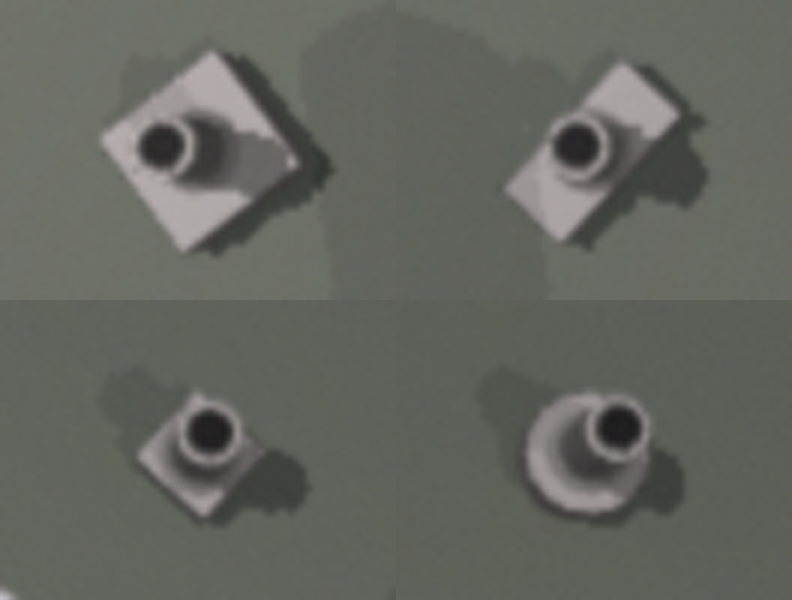

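Crop: neck tops are L (163,147), O (183,147), S (209,133) and R (222,127) in tile coordinates, and the skirt corners are clear. I'll convert these to positions and yaws, and check the sizes.

```bash
cat >> h.py <<'E'
def go(x,y,z,yaw):
    """command numbers to a downward pose; yaw (deg) = direction of tool x"""
    s=bot.read_state(); R=cv2.Rodrigues(s["tcp_rot"])[0]
    a=np.radians(yaw); Rt=np.array([[np.cos(a),np.sin(a),0],[np.sin(a),-np.cos(a),0],[0,0,-1]])
    d=R.T@(np.array([x,y,z])-s["tool_pos"]); r=cv2.Rodrigues(R.T@Rt)[0].ravel()
    print("xyz",np.round(d/.5,4),"a",np.round(np.degrees(r)/30,4),"rows",np.round(max(np.linalg.norm(d)/.05,np.degrees(np.linalg.norm(r))/8.59),1))
E
python3 - <<'E'
from h import *
c=imaging.read_camera("top")
D={"L":((190,280),(163,147),[(211,52),(101,138),(184,250),(297,163)]),
"O":((278,277),(183,147),[(225,62),(109,187),(165,242),(284,117)]),
"S":((370,212),(209,133),[(198,92),(138,155),(203,218),(265,155)]),
"R":((456,200),(222,127),[(131,154),(253,154)])}
for n,((u,v),k,cs) in D.items():
    f=lambda p,z:ray(c,u-33+(p[0]+.5)/6-.5,v-25+(p[1]+.5)/6-.5,z)*1000
    P=np.array([f(p,.018) for p in cs]); e=np.roll(P,-1,0)-P
    print(n,"neck",f(k,.06).round(1),"skirt mean",P.mean(0).round(1),"len",np.linalg.norm(e,axis=1).round(1),"ang mod180",(np.degrees(np.arctan2(e[:,1],e[:,0]))%180).round(1))
go(.636,-.215,.20,13.5)
E
```

```text
L neck [461.3 292.9] skirt mean [461.5 293.3] len [47.2 48.1 48.  48.6] ang mod180 [130.2  39.5 129.7  40.5]
O neck [472.5 113.6] skirt mean [472.6 114.1] len [57.8 26.8 58.4 27.6] ang mod180 [139.1  47.7 138.3  48.9]
S neck [611.1 -71.7] skirt mean [610.9 -72.1] len [30.2 31.1 30.6 31.7] ang mod180 [138.2  47.  137.2  47.7]
R neck [ 641.9 -245.1] skirt mean [ 641.  -245.2] len [41.7 41.7] ang mod180 [91.6 91.6]
xyz [ 1.1363 -0.6341  0.0621] a [-0.0015 -0.      0.0004] rows 13.0
```

Emit:
step_arm --series '[{"x":1,"y":-0.56,"z":0.06},{"x":1,"y":-0.56,"z":0.06},{"x":1,"y":-0.56,"z":0.06},{"x":1,"y":-0.56,"z":0.06},{"x":1,"y":-0.56,"z":0.06},{"x":1,"y":-0.56,"z":0.06},{"x":1,"y":-0.56,"z":0.06},{"x":1,"y":-0.56,"z":0.06},{"x":1,"y":-0.56,"z":0.06},{"x":1,"y":-0.56,"z":0.06},{"x":1,"y":-0.56,"z":0.06},{"x":1,"y":-0.56,"z":0.06}]' --force 40

```text
validation failed for argument at $.se...
```

```bash
python3 - <<'E'
from h import *
go(.642,-.245,.18,13.5)
w=imaging.read_camera("wrist"); cv2.imwrite("pics/w1.png",w["img"][:,:,::-1])
for X in([.642,-.245,.06],[.537,-.178,.038]): print(proj(w,X))
E
```

```text
xyz [ 1.134  -0.5729  0.1021] a [-0.0015 -0.      0.0004] rows 12.7
[ -384.43866574 -1145.32811749]
[-410.15039193 -702.68468348]
```

View pics/w1.png

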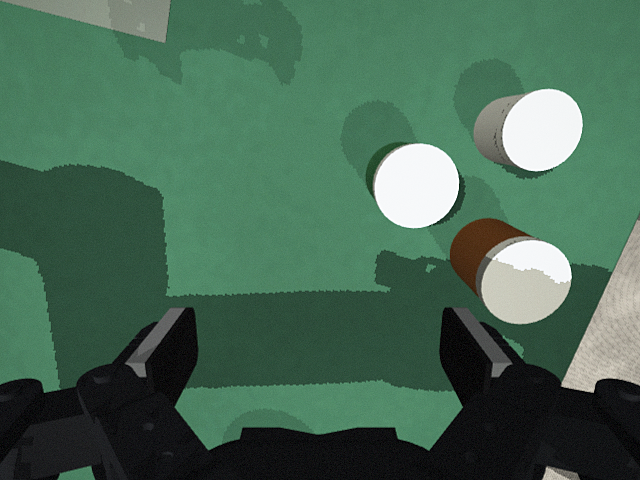

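The move was refused, so the wrist view still shows the start: three clutter jars at (420,185), (540,130) and (525,280), with the finger tips at (190,320) and (450,320). I'll retry with every field filled in.

Emit:
step_arm --series '[{"grip":-1,"x":0.98,"y":-0.5,"z":0.06,"ax":0,"ay":0,"az":0},{"grip":-1,"x":0.98,"y":-0.5,"z":0.06,"ax":0,"ay":0,"az":0},{"grip":-1,"x":0.98,"y":-0.5,"z":0.06,"ax":0,"ay":0,"az":0},{"grip":-1,"x":0.98,"y":-0.5,"z":0.06,"ax":0,"ay":0,"az":0},{"grip":-1,"x":0.98,"y":-0.5,"z":0.06,"ax":0,"ay":0,"az":0},{"grip":-1,"x":0.98,"y":-0.5,"z":0.06,"ax":0,"ay":0,"az":0},{"grip":-1,"x":0.98,"y":-0.5,"z":0.06,"ax":0,"ay":0,"az":0},{"grip":-1,"x":0.98,"y":-0.5,"z":0.06,"ax":0,"ay":0,"az":0},{"grip":-1,"x":0.98,"y":-0.5,"z":0.06,"ax":0,"ay":0,"az":0},{"grip":-1,"x":0.98,"y":-0.5,"z":0.06,"ax":0,"ay":0,"az":0},{"grip":-1,"x":0.98,"y":-0.5,"z":0.06,"ax":0,"ay":0,"az":0},{"grip":-1,"x":0.98,"y":-0.5,"z":0.06,"ax":0,"ay":0,"az":0}]' --force 40

```text
time: 1.55
tool_pos: [0.5797, -0.2941, 0.2008]
tcp_rot: [-3.117, -0.378, -0.003]
wrist_force: [0.0, 0.2, -0.0]
width: 1.001
grip_force: 0.0
```

```bash
python3 - <<'E'
from h import *
go(.642,-.245,.18,13.5)
w=imaging.read_camera("wrist"); cv2.imwrite("pics/w2.png",w["img"][:,:,::-1])
for X in([.642,-.245,.06],[.537,-.178,.038],[.4486,-.2561,.008]): print(proj(w,X))
E
```

```text
xyz [ 0.1444 -0.0655  0.0421] a [-0.0028 -0.004   0.0113] rows 1.6
[269.2857283  122.58325018]
[159.19821411 238.84572646]
[243.47066253 341.17614059]
```

View pics/w2.png

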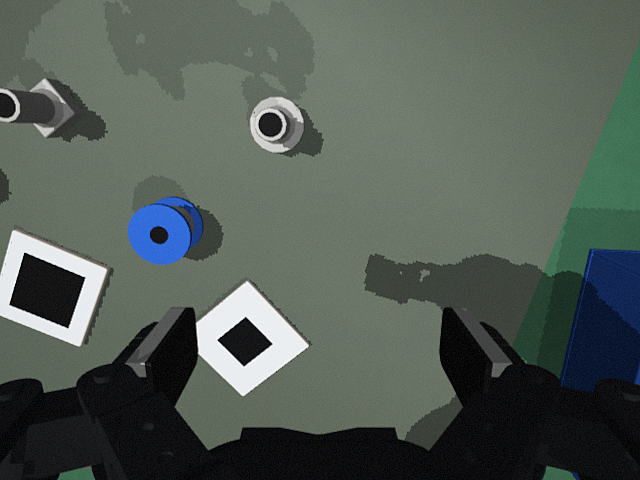

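The wrist view shows the round neck top at (270,124), predicted (269,123), and the small-square pad at (245,341), predicted (243,341). The map is good to about 1 mm, so I'll pick the round nozzle.

Emit:
step_arm --series '[{"x":0.144,"y":-0.0655,"z":0.04,"grip":-1},{"x":0.144,"y":-0.0655,"z":0.04,"grip":-1},{"x":0.144,"y":-0.0655,"z":0.04,"grip":-1},{"x":0.144,"y":-0.0655,"z":0.15,"grip":-1},{"x":0.144,"y":-0.0655,"z":0.25,"grip":-1},{"x":0.144,"y":-0.0655,"z":0.32,"grip":-1},{"x":0.144,"y":-0.0655,"z":0.348,"grip":-1},{"x":0.144,"y":-0.0655,"z":0.348,"grip":-1},{"x":0.144,"y":-0.0655,"z":0.348,"grip":1},{"x":0.144,"y":-0.0655,"z":0.348,"grip":1},{"x":0.144,"y":-0.0655,"z":0.348,"grip":1},{"x":0.144,"y":-0.0655,"z":0.348,"grip":1}]' --force 40

```text
validation failed for argument at $.se...
```

Emit:
step_arm --series '[{"grip":1},{"grip":1},{"grip":1},{"grip":1},{"grip":1,"z":-0.05},{"grip":1,"z":-0.12},{"grip":1,"z":-0.2},{"grip":1,"z":-0.2},{"grip":1,"z":-0.2}]'

```text
validation failed for argument at $.se...
```

```bash
python3 - <<'E'
from h import *
go(.6123,.0746,.130,13.5)
E
```

```text
xyz [ 0.2437 -0.7034  0.1421] a [-0.001  -0.0001  0.0096] rows 7.6
```

All seven fields are needed in every row.

Emit:
step_arm --series '[{"x":0.144,"y":-0.0655,"z":0.04,"grip":-1,"ax":0,"ay":0,"az":0},{"x":0.144,"y":-0.0655,"z":0.04,"grip":-1,"ax":0,"ay":0,"az":0},{"x":0.144,"y":-0.0655,"z":0.04,"grip":-1,"ax":0,"ay":0,"az":0},{"x":0.144,"y":-0.0655,"z":0.15,"grip":-1,"ax":0,"ay":0,"az":0},{"x":0.144,"y":-0.0655,"z":0.25,"grip":-1,"ax":0,"ay":0,"az":0},{"x":0.144,"y":-0.0655,"z":0.32,"grip":-1,"ax":0,"ay":0,"az":0},{"x":0.144,"y":-0.0655,"z":0.348,"grip":-1,"ax":0,"ay":0,"az":0},{"x":0.144,"y":-0.0655,"z":0.348,"grip":-1,"ax":0,"ay":0,"az":0},{"x":0.144,"y":-0.0655,"z":0.348,"grip":1,"ax":0,"ay":0,"az":0},{"x":0.144,"y":-0.0655,"z":0.348,"grip":1,"ax":0,"ay":0,"az":0},{"x":0.144,"y":-0.0655,"z":0.348,"grip":1,"ax":0,"ay":0,"az":0},{"x":0.144,"y":-0.0655,"z":0.348,"grip":1,"ax":0,"ay":0,"az":0}]' --force 40

```text
time: 2.8
tool_pos: [0.6394, -0.2506, 0.0295]
tcp_rot: [3.118, 0.369, 0.005]
wrist_force: [0.2, 1.2, 0.3]
width: 0.333
grip_force: 0.5
```

Measured TCP is about 5 mm off, because I computed that shift before the arm had settled. I'll open a little, correct, then close.

Emit:
step_arm --series '[{"x":0,"y":0,"z":0,"grip":-0.3,"ax":0,"ay":0,"az":0},{"x":0,"y":0,"z":0,"grip":-0.3,"ax":0,"ay":0,"az":0},{"x":0.0076,"y":-0.0096,"z":0.005,"grip":-0.3,"ax":0,"ay":0,"az":0},{"x":0.0076,"y":-0.0096,"z":0.005,"grip":-0.3,"ax":0,"ay":0,"az":0},{"x":0.0076,"y":-0.0096,"z":0.005,"grip":-0.3,"ax":0,"ay":0,"az":0},{"x":0.0076,"y":-0.0096,"z":0.005,"grip":1,"ax":0,"ay":0,"az":0},{"x":0.0076,"y":-0.0096,"z":0.005,"grip":1,"ax":0,"ay":0,"az":0},{"x":0.0076,"y":-0.0096,"z":0.005,"grip":1,"ax":0,"ay":0,"az":0},{"x":0.0076,"y":-0.0096,"z":0.005,"grip":1,"ax":0,"ay":0,"az":0},{"x":0.0076,"y":-0.0096,"z":0.005,"grip":1,"ax":0,"ay":0,"az":0},{"x":0.0076,"y":-0.0096,"z":0.005,"grip":1,"ax":0,"ay":0,"az":0},{"x":0.0076,"y":-0.0096,"z":0.005,"grip":1,"ax":0,"ay":0,"az":0}]' --force 40

```text
time: 4.0
tool_pos: [0.6408, -0.2447, 0.0249]
tcp_rot: [3.12, 0.369, 0.0]
wrist_force: [0.2, -0.4, 0.1]
width: 0.247
grip_force: 39.1
```

Emit:
step_arm --series '[{"x":0,"y":0,"z":-0.08,"grip":1,"ax":0,"ay":0,"az":0},{"x":0,"y":0,"z":-0.16,"grip":1,"ax":0,"ay":0,"az":0},{"x":0,"y":0,"z":-0.22,"grip":1,"ax":0,"ay":0,"az":0},{"x":0.092,"y":-0.634,"z":-0.22,"grip":1,"ax":0,"ay":0,"az":0},{"x":0.092,"y":-0.634,"z":-0.22,"grip":1,"ax":0,"ay":0,"az":0},{"x":0.092,"y":-0.634,"z":-0.22,"grip":1,"ax":0,"ay":0,"az":0},{"x":0.092,"y":-0.634,"z":-0.22,"grip":1,"ax":0,"ay":0,"az":0},{"x":0.092,"y":-0.634,"z":-0.22,"grip":1,"ax":0,"ay":0,"az":0},{"x":0.092,"y":-0.634,"z":-0.22,"grip":1,"ax":0,"ay":0,"az":0},{"x":0.092,"y":-0.634,"z":-0.22,"grip":1,"ax":0,"ay":0,"az":0},{"x":0.092,"y":-0.634,"z":-0.22,"grip":1,"ax":0,"ay":0,"az":0},{"x":0.092,"y":-0.634,"z":-0.22,"grip":1,"ax":0,"ay":0,"az":0}]'

```text
time: 5.2
tool_pos: [0.611, 0.0746, 0.1345]
tcp_rot: [3.119, 0.372, -0.001]
wrist_force: [-0.0, 0.2, -1.4]
width: 0.245
grip_force: 39.6
```

Emit:
step_arm --series '[{"x":0,"y":0,"z":0,"grip":1,"ax":0,"ay":0,"az":0},{"x":0,"y":0,"z":0,"grip":1,"ax":0,"ay":0,"az":0}]'

```text
time: 5.4
tool_pos: [0.6115, 0.073, 0.1347]
tcp_rot: [3.12, 0.367, -0.0]
wrist_force: [-0.3, -0.8, -0.7]
width: 0.248
grip_force: 39.6
```

```bash
python3 - <<'E'
from h import *
w=imaging.read_camera("wrist"); cv2.imwrite("pics/w3.png",w["img"][:,:,::-1])
go(.6123-.001,.0746,.033,13.5)
print(bot.read_state()["tool_pos"])
for X in([.6123,.0746,.008],[.611,-.072,.06],[.6225,.2728,.008]): print(proj(w,X))
E
```

```text
xyz [ 0.0005 -0.0031  0.2034] a [ 0.0003  0.0004 -0.0033] rows 2.0
[0.61146091 0.07303789 0.13467696]
[316.26999388 231.33402985]
[562.38801015 312.8986346 ]
[ 18.15650087 146.21943059]
```

View pics/w3.png

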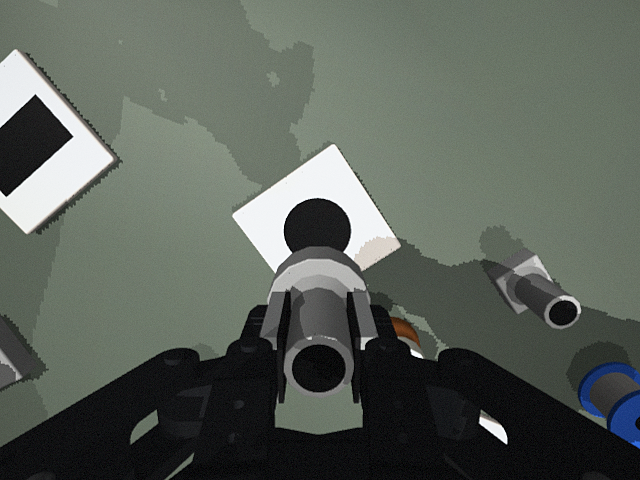

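Wrist view: footprint disc centre is (317,231), predicted (316,231), and the small-square neck top is (562,312), predicted (562,313). The nozzle hangs straight. Placing now.

Emit:
step_arm --series '[{"x":0.0005,"y":-0.003,"z":0.08,"grip":1,"ax":0,"ay":0,"az":0},{"x":0.0005,"y":-0.003,"z":0.15,"grip":1,"ax":0,"ay":0,"az":0},{"x":0.0005,"y":-0.003,"z":0.18,"grip":1,"ax":0,"ay":0,"az":0},{"x":0.0005,"y":-0.003,"z":0.195,"grip":1,"ax":0,"ay":0,"az":0},{"x":0.0005,"y":-0.003,"z":0.203,"grip":1,"ax":0,"ay":0,"az":0},{"x":0.0005,"y":-0.003,"z":0.203,"grip":1,"ax":0,"ay":0,"az":0},{"x":0.0005,"y":-0.003,"z":0.203,"grip":1,"ax":0,"ay":0,"az":0},{"x":0.0005,"y":-0.003,"z":0.203,"grip":-1,"ax":0,"ay":0,"az":0},{"x":0.0005,"y":-0.003,"z":0.203,"grip":-1,"ax":0,"ay":0,"az":0},{"x":0.0005,"y":-0.003,"z":0.203,"grip":-1,"ax":0,"ay":0,"az":0},{"x":0.0005,"y":-0.003,"z":0.203,"grip":-1,"ax":0,"ay":0,"az":0}]'

```text
time: 6.55
tool_pos: [0.6114, 0.076, 0.0337]
tcp_rot: [3.12, 0.37, 0.001]
wrist_force: [-0.1, -1.1, 1.0]
width: 0.906
grip_force: 0.0
```

Emit:
step_arm --series '[{"x":0,"y":0,"z":0,"grip":-1,"ax":0,"ay":0,"az":0},{"x":0,"y":0,"z":-0.08,"grip":-1,"ax":0,"ay":0,"az":0},{"x":0,"y":0,"z":-0.16,"grip":-1,"ax":0,"ay":0,"az":0},{"x":0,"y":0,"z":-0.25,"grip":-1,"ax":0,"ay":0,"az":0},{"x":0,"y":0,"z":-0.25,"grip":-1,"ax":0,"ay":0,"az":0},{"x":0,"y":0,"z":-0.25,"grip":-1,"ax":0,"ay":0,"az":0},{"x":0,"y":0,"z":-0.25,"grip":-1,"ax":0,"ay":0,"az":0}]'

```text
time: 7.25
tool_pos: [0.6102, 0.0759, 0.157]
tcp_rot: [-3.12, -0.37, 0.003]
wrist_force: [-0.1, 0.3, 0.1]
width: 1.004
grip_force: 0.0
```

```bash
python3 - <<'E'
from h import *
s=bot.read_state();print(s["tool_pos"],s["width"])
go(.611,-.072,.16,13.5)
E
```

```text
[0.61021791 0.07587488 0.15703277] 1.0042635045335009
xyz [-0.0676  0.2879 -0.0059] a [-0.0006  0.004   0.0004] rows 3.0
```

Emit:
step_arm --series '[{"x":-0.0685,"y":0.2876,"z":0,"grip":-1,"ax":0,"ay":0,"az":0},{"x":-0.0685,"y":0.2876,"z":0,"grip":-1,"ax":0,"ay":0,"az":0},{"x":-0.0685,"y":0.2876,"z":0,"grip":-1,"ax":0,"ay":0,"az":0},{"x":-0.0685,"y":0.2876,"z":0,"grip":-1,"ax":0,"ay":0,"az":0},{"x":-0.0685,"y":0.2876,"z":0.09,"grip":-1,"ax":0,"ay":0,"az":0},{"x":-0.0685,"y":0.2876,"z":0.18,"grip":-1,"ax":0,"ay":0,"az":0},{"x":-0.0685,"y":0.2876,"z":0.24,"grip":-1,"ax":0,"ay":0,"az":0},{"x":-0.0685,"y":0.2876,"z":0.264,"grip":-1,"ax":0,"ay":0,"az":0},{"x":-0.0685,"y":0.2876,"z":0.264,"grip":-1,"ax":0,"ay":0,"az":0},{"x":-0.0685,"y":0.2876,"z":0.264,"grip":-1,"ax":0,"ay":0,"az":0}]'

```text
time: 8.25
tool_pos: [0.6122, -0.0716, 0.0268]
tcp_rot: [3.12, 0.37, 0.001]
wrist_force: [1.0, -0.5, 0.6]
width: 0.998
grip_force: 0.0
```

Emit:
step_arm --series '[{"x":0,"y":0,"z":0,"grip":1,"ax":0,"ay":0,"az":0},{"x":0,"y":0,"z":0,"grip":1,"ax":0,"ay":0,"az":0},{"x":0,"y":0,"z":0,"grip":1,"ax":0,"ay":0,"az":0},{"x":0,"y":0,"z":0,"grip":1,"ax":0,"ay":0,"az":0},{"x":0,"y":0,"z":0,"grip":1,"ax":0,"ay":0,"az":0},{"x":0,"y":0,"z":0,"grip":1,"ax":0,"ay":0,"az":0},{"x":0,"y":0,"z":0,"grip":1,"ax":0,"ay":0,"az":0}]'

```text
time: 8.95
tool_pos: [0.6121, -0.072, 0.0271]
tcp_rot: [3.12, 0.369, 0.002]
wrist_force: [-0.2, -0.8, 6.9]
width: 0.247
grip_force: 39.0
```

```bash
python3 - <<'E'
from h import *
s=bot.read_state();print(s["tool_pos"],s["width"])
go(.4486,-.2561,.135,13.5+6.7)
E
```

```text
[ 0.61207713 -0.07203426  0.02711842] 0.2470603466148537
xyz [-0.4037  0.2817 -0.2161] a [ 0.0009 -0.0019 -0.2232] rows 5.4
```

Emit:
step_arm --series '[{"x":0,"y":0,"z":-0.08,"grip":1,"ax":0,"ay":0,"az":0},{"x":0,"y":0,"z":-0.16,"grip":1,"ax":0,"ay":0,"az":0},{"x":0,"y":0,"z":-0.216,"grip":1,"ax":0,"ay":0,"az":0},{"x":-0.402,"y":0.282,"z":-0.216,"grip":1,"ax":0,"ay":0,"az":-0.223},{"x":-0.402,"y":0.282,"z":-0.216,"grip":1,"ax":0,"ay":0,"az":-0.223},{"x":-0.402,"y":0.282,"z":-0.216,"grip":1,"ax":0,"ay":0,"az":-0.223},{"x":-0.402,"y":0.282,"z":-0.216,"grip":1,"ax":0,"ay":0,"az":-0.223},{"x":-0.402,"y":0.282,"z":-0.216,"grip":1,"ax":0,"ay":0,"az":-0.223},{"x":-0.402,"y":0.282,"z":-0.216,"grip":1,"ax":0,"ay":0,"az":-0.223},{"x":-0.402,"y":0.282,"z":-0.216,"grip":1,"ax":0,"ay":0,"az":-0.223},{"x":-0.402,"y":0.282,"z":-0.216,"grip":1,"ax":0,"ay":0,"az":-0.223},{"x":-0.402,"y":0.282,"z":-0.216,"grip":1,"ax":0,"ay":0,"az":-0.223}]'

```text
time: 10.15
tool_pos: [0.4498, -0.255, 0.1341]
tcp_rot: [-3.092, -0.553, -0.0]
wrist_force: [-0.2, 0.1, -0.8]
width: 0.242
grip_force: 39.4
```

```bash
python3 - <<'E'
from h import *
w=imaging.read_camera("wrist"); cv2.imwrite("pics/w4.png",w["img"][:,:,::-1])
s=bot.read_state();print(s["tool_pos"],s["width"])
go(.4496,-.2561,.035,13.5+6.7)
E
```

```text
[ 0.44984027 -0.254923    0.13414692] 0.24834129582697587
xyz [-0.0013  0.0021  0.1983] a [-0.0006 -0.0001  0.0038] rows 2.0
```

View pics/w4.png

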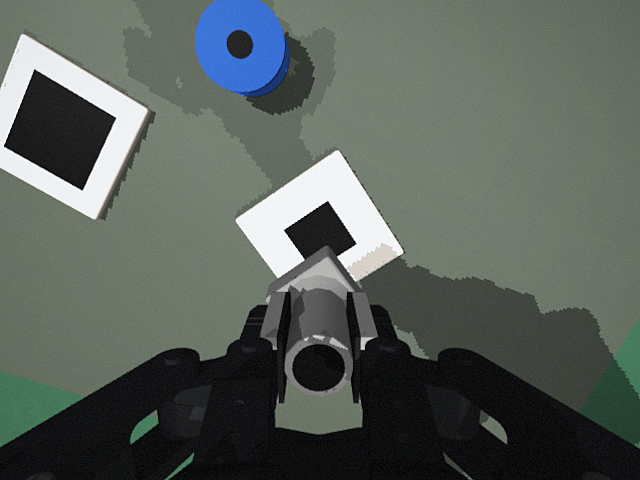

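Wrist view: pad corners are (338,151), (236,216) and (403,250). The skirt corner is (326,247) with its left edge towards (272,288). I'll compare the two directions numerically.

```bash
python3 - <<'E'
from h import *
w=imaging.read_camera("wrist")
A=lambda p,q,z:(np.degrees(np.arctan2(*(ray(w,*q,z)-ray(w,*p,z))[::-1]))%90).round(1)
print("pad",A((338,151),(236,216),.008),A((338,151),(403,250),.008),"fp",A((328,202),(285,232),.008),A((328,202),(355,242),.008))
print("skirt",A((326,247),(272,288),.125),A((326,247),(360,285),.125))
cv2.imwrite("pics/w4c.png",cv2.resize(w["img"][190:310,240:400],(800,600),interpolation=cv2.INTER_CUBIC)[:,:,::-1])
E
```

```text
pad 52.5 54.8 fp 55.7 54.4
skirt 58.8 61.2
```

View pics/w4c.png

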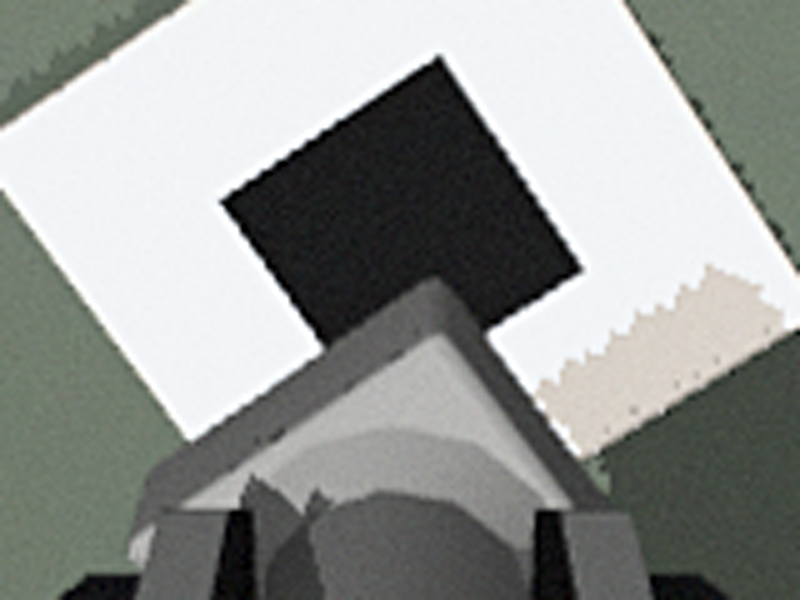

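Enlarged: skirt top corner (440,335) with edges to (180,505) and (570,505). Its foot edge is (432,280) to (150,475), and the footprint corners are (441,57), (222,202) and (582,270).

```bash
python3 - <<'E'
from h import *
w=imaging.read_camera("wrist")
P=lambda p,z:ray(w,240+(p[0]+.5)/5-.5,190+(p[1]+.5)/5-.5,z)
A=lambda p,q,z:(np.degrees(np.arctan2(*(P(q,z)-P(p,z))[::-1]))%90).round(1)
print("fp",A((441,57),(222,202),.008),A((441,57),(582,270),.008),"centre",(P((222,202),.008)+P((582,270),.008))/2)
print("skirt top",A((440,335),(180,505),.125),A((440,335),(570,505),.125),"foot",A((432,280),(150,475),.107),A((432,280),(605,490),.107))
# corner vs centre of the skirt -> nozzle centre along the diagonal
c=P((440,335),.125);e=[(P(q,.125)-c)/np.linalg.norm(P(q,.125)-c) for q in((180,505),(570,505))]
print("centre",c+.016*(e[0]+e[1]),bot.read_state()["tool_pos"])
E
```

```text
fp 54.3 53.9 centre [ 0.44794617 -0.25702909]
skirt top 54.9 56.7 foot 56.2 58.9
centre [ 0.44874366 -0.25526562] [ 0.44973998 -0.25505201  0.13417764]
```

Yaw is about 2° over, so I'll trim it and place.

Emit:
step_arm --series '[{"x":-0.002,"y":0.0026,"z":0.08,"grip":1,"ax":0,"ay":0,"az":0.06},{"x":-0.002,"y":0.0026,"z":0.15,"grip":1,"ax":0,"ay":0,"az":0.06},{"x":-0.002,"y":0.0026,"z":0.18,"grip":1,"ax":0,"ay":0,"az":0.06},{"x":-0.002,"y":0.0026,"z":0.19,"grip":1,"ax":0,"ay":0,"az":0.06},{"x":-0.002,"y":0.0026,"z":0.198,"grip":1,"ax":0,"ay":0,"az":0.06},{"x":-0.002,"y":0.0026,"z":0.198,"grip":1,"ax":0,"ay":0,"az":0.06},{"x":-0.002,"y":0.0026,"z":0.198,"grip":1,"ax":0,"ay":0,"az":0.06},{"x":-0.002,"y":0.0026,"z":0.198,"grip":-1,"ax":0,"ay":0,"az":0.06},{"x":-0.002,"y":0.0026,"z":0.198,"grip":-1,"ax":0,"ay":0,"az":0.06},{"x":-0.002,"y":0.0026,"z":0.198,"grip":-1,"ax":0,"ay":0,"az":0.06},{"x":-0.002,"y":0.0026,"z":0.198,"grip":-1,"ax":0,"ay":0,"az":0.06},{"x":-0.002,"y":0.0026,"z":0.198,"grip":-1,"ax":0,"ay":0,"az":0.06}]'

```text
time: 11.5
tool_pos: [0.4485, -0.2575, 0.0354]
tcp_rot: [3.101, 0.502, 0.0]
wrist_force: [0.3, 0.4, 0.3]
width: 0.998
grip_force: 0.0
```

Emit:
step_arm --series '[{"x":0,"y":0,"z":-0.08,"grip":-1,"ax":0,"ay":0,"az":0},{"x":0,"y":0,"z":-0.16,"grip":-1,"ax":0,"ay":0,"az":0},{"x":0,"y":0,"z":-0.25,"grip":-1,"ax":0,"ay":0,"az":0},{"x":0,"y":0,"z":-0.25,"grip":-1,"ax":0,"ay":0,"az":0},{"x":0,"y":0,"z":-0.25,"grip":-1,"ax":0,"ay":0,"az":0},{"x":0,"y":0,"z":-0.25,"grip":-1,"ax":0,"ay":0,"az":0},{"x":0,"y":0,"z":-0.25,"grip":-1,"ax":0,"ay":0,"az":0}]'

```text
time: 12.2
tool_pos: [0.4472, -0.2566, 0.1582]
tcp_rot: [-3.099, -0.502, 0.005]
wrist_force: [0.8, -0.9, -0.1]
width: 0.999
grip_force: 0.0
```

```bash
python3 - <<'E'
from h import *
s=bot.read_state();print(s["tool_pos"],s["width"],s["q"])
go(.4613,.2929,.16,18.2)
go(.4725,.1138,.16,18.2)
E
```

```text
[ 0.44717481 -0.25662998  0.15816893] 0.9993799427286456 [-5.69314225e-01  2.38954321e-02  2.01712936e+00 -1.04620014e-06
  1.10449791e+00  6.80350654e-01]
xyz [ 0.3737 -1.034  -0.0014] a [-0.0058  0.0047  0.0067] rows 11.0
xyz [ 0.2819 -0.687  -0.0023] a [-0.0058  0.0047  0.0067] rows 7.4
```

Emit:
step_arm --series '[{"x":0.282,"y":-0.687,"z":0,"grip":-1,"ax":0,"ay":0,"az":0},{"x":0.282,"y":-0.687,"z":0,"grip":-1,"ax":0,"ay":0,"az":0},{"x":0.282,"y":-0.687,"z":0,"grip":-1,"ax":0,"ay":0,"az":0},{"x":0.282,"y":-0.687,"z":0,"grip":-1,"ax":0,"ay":0,"az":0},{"x":0.282,"y":-0.687,"z":0,"grip":-1,"ax":0,"ay":0,"az":0},{"x":0.282,"y":-0.687,"z":0,"grip":-1,"ax":0,"ay":0,"az":0},{"x":0.282,"y":-0.687,"z":0,"grip":-1,"ax":0,"ay":0,"az":0},{"x":0.282,"y":-0.687,"z":0,"grip":-1,"ax":0,"ay":0,"az":0},{"x":0.282,"y":-0.687,"z":0,"grip":-1,"ax":0,"ay":0,"az":0},{"x":0.282,"y":-0.687,"z":0,"grip":-1,"ax":0,"ay":0,"az":0},{"x":0.282,"y":-0.687,"z":0,"grip":-1,"ax":0,"ay":0,"az":0}]'

```text
time: 13.3
tool_pos: [0.4732, 0.1119, 0.1593]
tcp_rot: [3.101, 0.501, -0.003]
wrist_force: [-0.3, 0.5, -1.0]
width: 0.994
grip_force: 0.0
```

```bash
python3 - <<'E'
from h import *
s=bot.read_state();print(s["tool_pos"])
go(.4725,.1138,.027,18.2)
E
```

```text
[0.47322681 0.11193078 0.15930062]
xyz [ 0.0003 -0.004   0.2646] a [0.0003 0.004  0.0053] rows 2.6
```

Emit:
step_arm --series '[{"x":0,"y":-0.003,"z":0.09,"grip":-1,"ax":0,"ay":0,"az":0},{"x":0,"y":-0.003,"z":0.18,"grip":-1,"ax":0,"ay":0,"az":0},{"x":0,"y":-0.003,"z":0.24,"grip":-1,"ax":0,"ay":0,"az":0},{"x":0,"y":-0.003,"z":0.264,"grip":-1,"ax":0,"ay":0,"az":0},{"x":0,"y":-0.003,"z":0.264,"grip":-1,"ax":0,"ay":0,"az":0},{"x":0,"y":-0.003,"z":0.264,"grip":1,"ax":0,"ay":0,"az":0},{"x":0,"y":-0.003,"z":0.264,"grip":1,"ax":0,"ay":0,"az":0},{"x":0,"y":-0.003,"z":0.264,"grip":1,"ax":0,"ay":0,"az":0},{"x":0,"y":-0.003,"z":0.264,"grip":1,"ax":0,"ay":0,"az":0},{"x":0,"y":-0.003,"z":0.264,"grip":1,"ax":0,"ay":0,"az":0},{"x":0,"y":-0.003,"z":0.264,"grip":1,"ax":0,"ay":0,"az":0},{"x":0,"y":-0.003,"z":0.264,"grip":1,"ax":0,"ay":0,"az":0}]'

```text
time: 14.5
tool_pos: [0.4743, 0.1146, 0.0294]
tcp_rot: [3.101, 0.503, 0.003]
wrist_force: [-1.5, 0.2, 6.3]
width: 0.242
grip_force: 39.0
```

```bash
python3 - <<'E'
from h import *
s=bot.read_state();print(s["tool_pos"],s["width"],s["grip_force"])
go(.6225,.2728,.136,18.3+2.3)
E
```

```text
[0.47433958 0.11458895 0.02943534] 0.2420297932302222 39.04516160488129
xyz [ 0.3815 -0.2066 -0.2125] a [ 0.0007 -0.0033 -0.0729] rows 4.8
```

Emit:
step_arm --series '[{"x":0,"y":0,"z":-0.08,"grip":1,"ax":0,"ay":0,"az":0},{"x":0,"y":0,"z":-0.16,"grip":1,"ax":0,"ay":0,"az":0},{"x":0,"y":0,"z":-0.213,"grip":1,"ax":0,"ay":0,"az":0},{"x":0.384,"y":-0.207,"z":-0.213,"grip":1,"ax":0,"ay":0,"az":-0.073},{"x":0.384,"y":-0.207,"z":-0.213,"grip":1,"ax":0,"ay":0,"az":-0.073},{"x":0.384,"y":-0.207,"z":-0.213,"grip":1,"ax":0,"ay":0,"az":-0.073},{"x":0.384,"y":-0.207,"z":-0.213,"grip":1,"ax":0,"ay":0,"az":-0.073},{"x":0.384,"y":-0.207,"z":-0.213,"grip":1,"ax":0,"ay":0,"az":-0.073},{"x":0.384,"y":-0.207,"z":-0.213,"grip":1,"ax":0,"ay":0,"az":-0.073},{"x":0.384,"y":-0.207,"z":-0.213,"grip":1,"ax":0,"ay":0,"az":-0.073},{"x":0.384,"y":-0.207,"z":-0.213,"grip":1,"ax":0,"ay":0,"az":-0.073},{"x":0.384,"y":-0.207,"z":-0.213,"grip":1,"ax":0,"ay":0,"az":-0.073}]'

```text
time: 15.7
tool_pos: [0.622, 0.2721, 0.1347]
tcp_rot: [3.091, 0.56, -0.001]
wrist_force: [-0.1, -0.8, -1.0]
width: 0.242
grip_force: 39.7
```

```bash
python3 - <<'E'
from h import *
w=imaging.read_camera("wrist"); cv2.imwrite("pics/w5c.png",cv2.resize(w["img"][160:310,220:420],(800,600),interpolation=cv2.INTER_CUBIC)[:,:,::-1])
s=bot.read_state();print(s["tool_pos"],s["tcp_rot"],s["width"])
go(.624,.2728,.0372,18.3+2.3)
E
```

```text
[0.62219734 0.272174   0.13492885] [ 3.09107185e+00  5.60138202e-01 -5.88059997e-04] 0.24245036767227998
xyz [3.900e-03 1.000e-04 1.955e-01] a [ 0.0002  0.0008 -0.0019] rows 2.0
```

View pics/w5c.png

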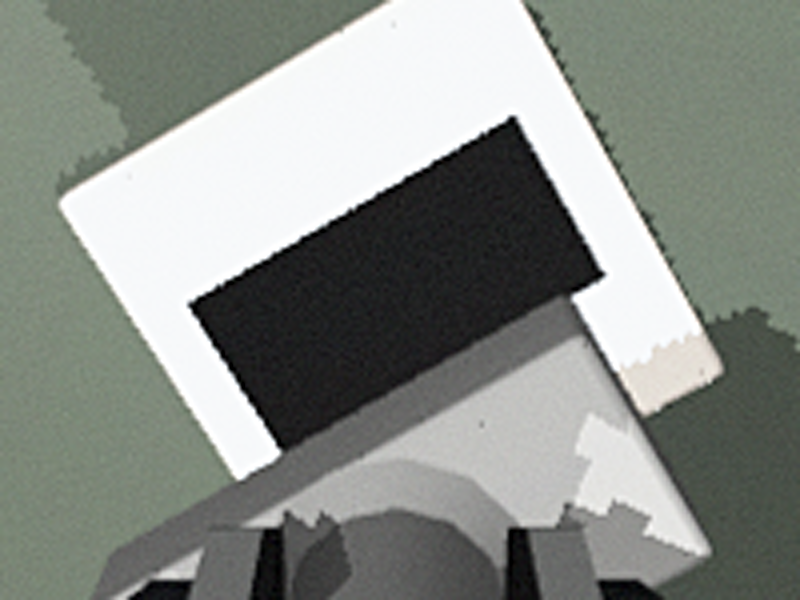

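Oblong view (crop): footprint corners are (516,116), (190,303) and (603,275). Skirt top corners are (592,338) and (710,552), with an edge point at (250,525).

```bash
python3 - <<'E'
from h import *
w=imaging.read_camera("wrist")
P=lambda p,z:ray(w,220+(p[0]+.5)/4-.5,160+(p[1]+.5)/4-.5,z)
A=lambda p,q,z:(np.degrees(np.arctan2(*(P(q,z)-P(p,z))[::-1]))%90).round(1)
f=.008;z=.1235
print("fp",A((516,116),(190,303),f),A((516,116),(603,275),f),"centre",(P((190,303),f)+P((603,275),f))/2)
c=P((592,338),z);e1=P((250,525),z)-c;e2=P((710,552),z)-c;print("skirt",A((592,338),(250,525),z),A((592,338),(710,552),z),np.linalg.norm(e2))
print("centre",c+.030*e1/np.linalg.norm(e1)+.014*e2/np.linalg.norm(e2),bot.read_state()["tool_pos"])
E
```

```text
fp 50.8 50.1 centre [0.62298996 0.272151  ]
skirt 50.7 50.0 0.02580938560405344
centre [0.62036035 0.27133602] [0.62240116 0.27232008 0.13507304]
```

Emit:
step_arm --series '[{"x":0.005,"y":-0.0006,"z":0.08,"grip":1,"ax":0,"ay":0,"az":0},{"x":0.005,"y":-0.0006,"z":0.15,"grip":1,"ax":0,"ay":0,"az":0},{"x":0.005,"y":-0.0006,"z":0.18,"grip":1,"ax":0,"ay":0,"az":0},{"x":0.005,"y":-0.0006,"z":0.19,"grip":1,"ax":0,"ay":0,"az":0},{"x":0.005,"y":-0.0006,"z":0.195,"grip":1,"ax":0,"ay":0,"az":0},{"x":0.005,"y":-0.0006,"z":0.195,"grip":1,"ax":0,"ay":0,"az":0},{"x":0.005,"y":-0.0006,"z":0.195,"grip":1,"ax":0,"ay":0,"az":0},{"x":0.005,"y":-0.0006,"z":0.195,"grip":-1,"ax":0,"ay":0,"az":0},{"x":0.005,"y":-0.0006,"z":0.195,"grip":-1,"ax":0,"ay":0,"az":0},{"x":0.005,"y":-0.0006,"z":0.195,"grip":-1,"ax":0,"ay":0,"az":0},{"x":0.005,"y":-0.0006,"z":0.195,"grip":-1,"ax":0,"ay":0,"az":0},{"x":0.005,"y":-0.0006,"z":0.195,"grip":-1,"ax":0,"ay":0,"az":0}]'

```text
time: 17.0
tool_pos: [0.6252, 0.2744, 0.0373]
tcp_rot: [-3.091, -0.561, -0.0]
wrist_force: [0.1, 1.3, 0.2]
width: 1.001
grip_force: 0.0
```

Emit:
step_arm --series '[{"x":0,"y":0,"z":-0.08,"grip":-1,"ax":0,"ay":0,"az":0},{"x":0,"y":0,"z":-0.16,"grip":-1,"ax":0,"ay":0,"az":0},{"x":0,"y":0,"z":-0.25,"grip":-1,"ax":0,"ay":0,"az":0},{"x":0,"y":0,"z":-0.25,"grip":-1,"ax":0,"ay":0,"az":0},{"x":0,"y":0,"z":-0.25,"grip":-1,"ax":0,"ay":0,"az":0},{"x":0,"y":0,"z":-0.25,"grip":-1,"ax":0,"ay":0,"az":0},{"x":0,"y":0,"z":-0.25,"grip":-1,"ax":0,"ay":0,"az":0}]'

```text
time: 17.7
tool_pos: [0.6237, 0.2738, 0.1598]
tcp_rot: [3.09, 0.561, -0.006]
wrist_force: [-0.6, -0.6, -0.1]
width: 0.999
grip_force: 0.0
```

```bash
python3 - <<'E'
from h import *
s=bot.read_state();print(s["tool_pos"],s["width"])
go(.4613,.2929,.16,20.6)
E
```

```text
[0.6237133  0.27379329 0.15981112] 0.9993209464458042
xyz [-0.2906 -0.15    0.0008] a [ 0.0001  0.0078 -0.0003] rows 3.3
```

Emit:
step_arm --series '[{"x":-0.293,"y":-0.15,"z":0,"grip":-1,"ax":0,"ay":0,"az":0},{"x":-0.293,"y":-0.15,"z":0,"grip":-1,"ax":0,"ay":0,"az":0},{"x":-0.293,"y":-0.15,"z":0,"grip":-1,"ax":0,"ay":0,"az":0},{"x":-0.293,"y":-0.15,"z":0,"grip":-1,"ax":0,"ay":0,"az":0},{"x":-0.293,"y":-0.15,"z":0,"grip":-1,"ax":0,"ay":0,"az":0},{"x":-0.293,"y":-0.15,"z":0.09,"grip":-1,"ax":0,"ay":0,"az":0},{"x":-0.293,"y":-0.15,"z":0.18,"grip":-1,"ax":0,"ay":0,"az":0},{"x":-0.293,"y":-0.15,"z":0.24,"grip":-1,"ax":0,"ay":0,"az":0},{"x":-0.293,"y":-0.15,"z":0.26,"grip":-1,"ax":0,"ay":0,"az":0},{"x":-0.293,"y":-0.15,"z":0.26,"grip":-1,"ax":0,"ay":0,"az":0},{"x":-0.293,"y":-0.15,"z":0.26,"grip":-1,"ax":0,"ay":0,"az":0}]'

```text
time: 18.8
tool_pos: [0.4635, 0.2936, 0.0334]
tcp_rot: [-3.091, -0.561, -0.003]
wrist_force: [0.3, -0.4, 0.3]
width: 1.0
grip_force: 0.0
```

Emit:
step_arm --series '[{"x":0,"y":0,"z":0,"grip":1,"ax":0,"ay":0,"az":0},{"x":0,"y":0,"z":0,"grip":1,"ax":0,"ay":0,"az":0},{"x":0,"y":0,"z":0,"grip":1,"ax":0,"ay":0,"az":0},{"x":0,"y":0,"z":0,"grip":1,"ax":0,"ay":0,"az":0},{"x":0,"y":0,"z":0,"grip":1,"ax":0,"ay":0,"az":0},{"x":0,"y":0,"z":0,"grip":1,"ax":0,"ay":0,"az":0},{"x":0,"y":0,"z":0,"grip":1,"ax":0,"ay":0,"az":0}]'

```text
time: 19.5
tool_pos: [0.4621, 0.2933, 0.033]
tcp_rot: [-3.091, -0.562, -0.001]
wrist_force: [0.3, -1.5, 6.3]
width: 0.243
grip_force: 39.1
```

```bash
python3 - <<'E'
from h import *
s=bot.read_state();print(s["tool_pos"],s["width"],s["grip_force"])
go(.4563,-.0773,.136,50.6)
E
```

```text
[0.46208232 0.29328014 0.03298256] 0.2428033346326387 39.12259519100189
xyz [-0.2713  0.6897 -0.2064] a [ 2.0000e-04 -1.8000e-03 -1.0002e+00] rows 7.7
```

Emit:
step_arm --series '[{"x":0,"y":0,"z":-0.08,"grip":1,"ax":0,"ay":0,"az":0},{"x":0,"y":0,"z":-0.16,"grip":1,"ax":0,"ay":0,"az":0},{"x":0,"y":0,"z":-0.206,"grip":1,"ax":0,"ay":0,"az":0},{"x":-0.271,"y":0.69,"z":-0.206,"grip":1,"ax":0,"ay":0,"az":-0.99},{"x":-0.271,"y":0.69,"z":-0.206,"grip":1,"ax":0,"ay":0,"az":-0.99},{"x":-0.271,"y":0.69,"z":-0.206,"grip":1,"ax":0,"ay":0,"az":-0.99},{"x":-0.271,"y":0.69,"z":-0.206,"grip":1,"ax":0,"ay":0,"az":-0.99},{"x":-0.271,"y":0.69,"z":-0.206,"grip":1,"ax":0,"ay":0,"az":-0.99},{"x":-0.271,"y":0.69,"z":-0.206,"grip":1,"ax":0,"ay":0,"az":-0.99},{"x":-0.271,"y":0.69,"z":-0.206,"grip":1,"ax":0,"ay":0,"az":-0.99},{"x":-0.271,"y":0.69,"z":-0.206,"grip":1,"ax":0,"ay":0,"az":-0.99},{"x":-0.271,"y":0.69,"z":-0.206,"grip":1,"ax":0,"ay":0,"az":-0.99}]'

```text
time: 20.7
tool_pos: [0.4556, -0.081, 0.1349]
tcp_rot: [2.846, 1.328, -0.001]
wrist_force: [0.3, 1.4, -1.6]
width: 0.243
grip_force: 39.6
```

```bash
python3 - <<'E'
from h import *
s=bot.read_state();print(s["tool_pos"],s["width"],s["grip_force"])
go(.4563,-.0773,.136,20.6+38.7)
E
```

```text
[ 0.45563542 -0.0810232   0.13492457] 0.24320263493650765 39.62913393974304
xyz [ 0.0066 -0.0038 -0.0022] a [ 0.0007  0.0022 -0.3097] rows 1.1
```

Emit:
step_arm --series '[{"x":0.005,"y":-0.003,"z":0,"grip":1,"ax":0,"ay":0,"az":-0.3},{"x":0.005,"y":-0.003,"z":0,"grip":1,"ax":0,"ay":0,"az":-0.3},{"x":0.005,"y":-0.003,"z":0,"grip":1,"ax":0,"ay":0,"az":-0.3},{"x":0.005,"y":-0.003,"z":0,"grip":1,"ax":0,"ay":0,"az":-0.3},{"x":0.005,"y":-0.003,"z":0,"grip":1,"ax":0,"ay":0,"az":-0.3}]'

```text
time: 21.2
tool_pos: [0.4565, -0.0741, 0.1352]
tcp_rot: [-2.731, -1.553, 0.0]
wrist_force: [-0.2, 0.5, -0.7]
width: 0.244
grip_force: 39.6
```

```bash
python3 - <<'E'
from h import *
w=imaging.read_camera("wrist"); cv2.imwrite("pics/w6c.png",cv2.resize(w["img"][160:310,220:420],(800,600),interpolation=cv2.INTER_CUBIC)[:,:,::-1])
s=bot.read_state();print(s["tool_pos"],s["tcp_rot"],s["width"])
go(.4563,-.0773,.041,59.3)
E
```

```text
[ 0.45656467 -0.07422902  0.13522416] [-2.73041485e+00 -1.55365524e+00  9.96164465e-05] 0.24090088609064286
xyz [-0.0055  0.0027  0.1884] a [-0.0002  0.     -0.0006] rows 1.9
```

View pics/w6c.png

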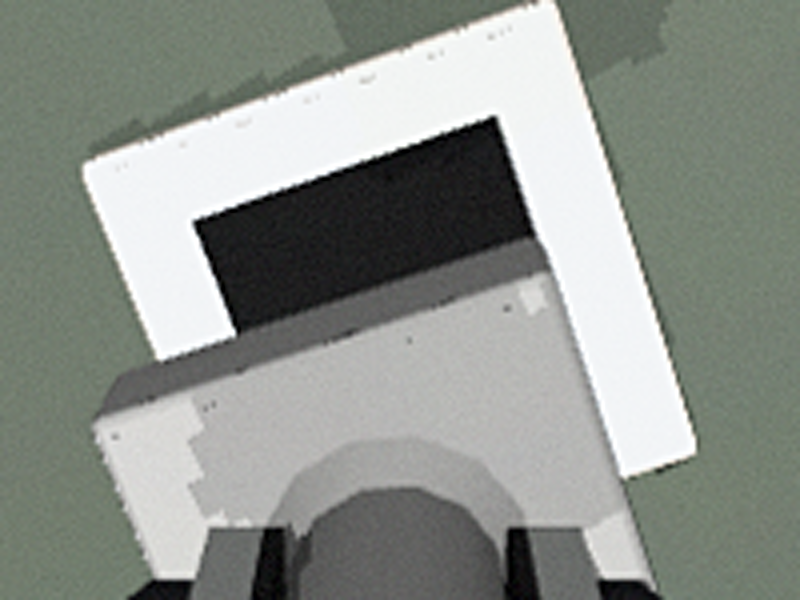

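Large square view (crop): footprint corners are (497,117) and (194,221), with its left edge to (238,333). Skirt top corners are (550,272) and (94,425), with its right edge to (655,585).

```bash
python3 - <<'E'
from h import *
w=imaging.read_camera("wrist")
P=lambda p,z:ray(w,220+(p[0]+.5)/4-.5,160+(p[1]+.5)/4-.5,z)
A=lambda p,q,z:(np.degrees(np.arctan2(*(P(q,z)-P(p,z))[::-1]))%90).round(1)
def box(a,b,h,s,z):
    e=P(b,z)-P(a,z); n=np.linalg.norm(e); e/=n; d=P(h,z)-P(a,z); d-=e*(d@e); d/=np.linalg.norm(d)
    return n.round(4),(P(a,z)+P(b,z))/2+d*s/2
f=.008;z=.1352-.033+.018
print("fp",A((497,117),(194,221),f),A((497,117),(532,232),f),box((497,117),(194,221),(532,232),.054,f))
print("pad",A((553,2),(85,168),f),A((553,2),(696,450),f))
print("skirt",A((550,272),(94,425),z),A((550,272),(655,585),z),box((550,272),(94,425),(655,585),.05,z),bot.read_state()["tool_pos"])
E
```

```text
fp 78.4 77.1 (np.float64(0.0534), array([ 0.45508901, -0.07850258]))
pad 78.7 78.7
skirt 78.5 78.7 (np.float64(0.0484), array([ 0.45710752, -0.07533064])) [ 0.45660166 -0.0743303   0.13526671]
```

Emit:
step_arm --series '[{"x":-0.0066,"y":0,"z":0.08,"grip":1,"ax":0,"ay":0,"az":0},{"x":-0.0066,"y":0,"z":0.15,"grip":1,"ax":0,"ay":0,"az":0},{"x":-0.0066,"y":0,"z":0.175,"grip":1,"ax":0,"ay":0,"az":0},{"x":-0.0066,"y":0,"z":0.183,"grip":1,"ax":0,"ay":0,"az":0},{"x":-0.0066,"y":0,"z":0.188,"grip":1,"ax":0,"ay":0,"az":0},{"x":-0.0066,"y":0,"z":0.188,"grip":1,"ax":0,"ay":0,"az":0},{"x":-0.0066,"y":0,"z":0.188,"grip":1,"ax":0,"ay":0,"az":0},{"x":-0.0066,"y":0,"z":0.188,"grip":-1,"ax":0,"ay":0,"az":0},{"x":-0.0066,"y":0,"z":0.188,"grip":-1,"ax":0,"ay":0,"az":0},{"x":-0.0066,"y":0,"z":0.188,"grip":-1,"ax":0,"ay":0,"az":0},{"x":-0.0066,"y":0,"z":0.188,"grip":-1,"ax":0,"ay":0,"az":0},{"x":-0.0066,"y":0,"z":0.188,"grip":-1,"ax":0,"ay":0,"az":0}]'

```text
time: 22.5
tool_pos: [0.4549, -0.0775, 0.0414]
tcp_rot: [2.73, 1.554, 0.0]
wrist_force: [0.2, -0.7, -0.1]
width: 1.002
grip_force: 0.0
```

Emit:
step_arm --series '[{"x":0,"y":0,"z":-0.08,"grip":-1,"ax":0,"ay":0,"az":0},{"x":0,"y":0,"z":-0.16,"grip":-1,"ax":0,"ay":0,"az":0},{"x":0,"y":0,"z":-0.25,"grip":-1,"ax":0,"ay":0,"az":0},{"x":0,"y":0,"z":-0.4,"grip":-1,"ax":0,"ay":0,"az":0},{"x":-0.34,"y":0.44,"z":-0.4,"grip":-1,"ax":0,"ay":0,"az":0},{"x":-0.34,"y":0.44,"z":-0.4,"grip":-1,"ax":0,"ay":0,"az":0},{"x":-0.34,"y":0.44,"z":-0.4,"grip":-1,"ax":0,"ay":0,"az":0},{"x":-0.34,"y":0.44,"z":-0.4,"grip":-1,"ax":0,"ay":0,"az":0},{"x":-0.34,"y":0.44,"z":-0.4,"grip":-1,"ax":0,"ay":0,"az":0},{"x":-0.34,"y":0.44,"z":-0.4,"grip":-1,"ax":0,"ay":0,"az":0},{"x":-0.34,"y":0.44,"z":-0.4,"grip":-1,"ax":0,"ay":0,"az":0},{"x":-0.34,"y":0.44,"z":-0.4,"grip":-1,"ax":0,"ay":0,"az":0}]'

```text
time: 23.7
tool_pos: [0.5569, -0.3363, 0.2404]
tcp_rot: [-2.73, -1.551, 0.001]
wrist_force: [0.1, -0.0, -0.7]
width: 0.999
grip_force: 0.0
```

```bash
python3 - <<'E'
from h import *
print(bot.read_state()["tool_pos"])
c=imaging.read_camera("top")
T=[]
for x,y in((.4553,-.0773),(.6225,.2728),(.4486,-.2561),(.6123,.0746)):
    u,v=proj(c,[x,y,.03]).astype(int); T.append(cv2.resize(c["img"][v-25:v+25,u-33:u+33],(396,300),interpolation=cv2.INTER_CUBIC)); print(u,v)
cv2.imwrite("pics/end.png",np.vstack([np.hstack(T[:2]),np.hstack(T[2:])])[:,:,::-1])
cv2.imwrite("pics/top1.png",c["img"][:,:,::-1])
E
```

```text
[ 0.55686071 -0.33629544  0.24044546]
371 288
202 201
460 294
298 208
```

View pics/end.png

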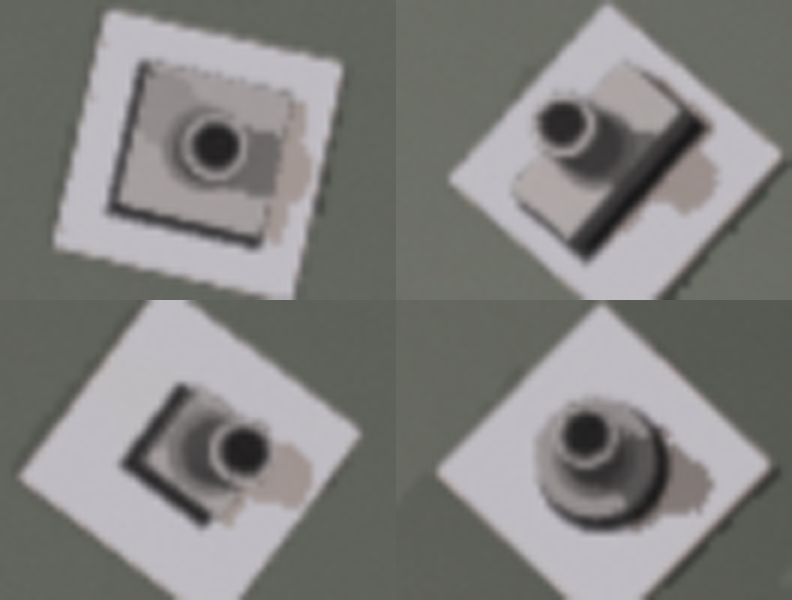

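View pics/top1.png

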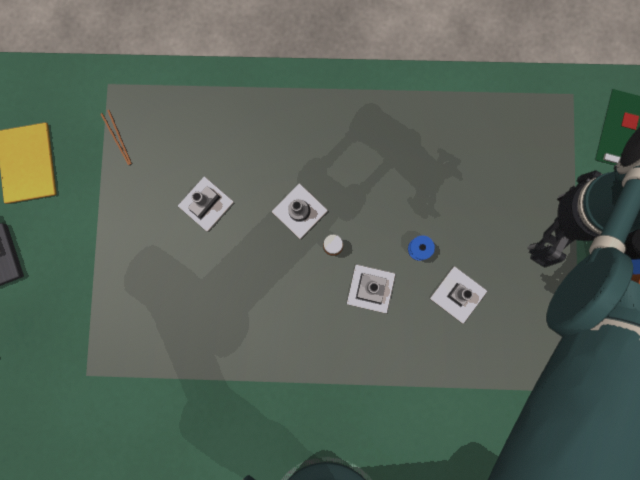

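All four nozzles stand on their own pads, and the jar (333,244) and reel (422,248) haven't moved. Neck tops in tile coordinates are L (215,147), O (169,125), S (242,151) and R (189,134). Now a numeric check of the centring.

```bash
python3 - <<'E'
from h import *
c=imaging.read_camera("top")
for n,(u,v),k,t in(("L",(371,288),(215,147),(455.3,-77.3)),("O",(202,201),(169,125),(622.5,272.8)),("S",(460,294),(242,151),(448.6,-256.1)),("R",(298,208),(189,134),(612.3,74.6))):
    print(n,(ray(c,u-33+(k[0]+.5)/6-.5,v-25+(k[1]+.5)/6-.5,.068)*1000-t).round(1))
A=lambda u,v,p,q:(np.degrees(np.arctan2(*(ray(c,u+q[0]/6,v+q[1]/6,.026)-ray(c,u+p[0]/6,v+p[1]/6,.026))[::-1]))%90).round(1)
print("S ang",A(427,269,(148,155),(217,205)),A(427,269,(190,90),(148,155)))
print("L ang",A(338,263,(120,205),(262,238)),A(338,263,(147,65),(120,205)))
E
```

```text
L [ 1.4 -1. ]
O [2.4 1.4]
S [ 0.8 -1.9]
R [1.  2.4]
S ang 55.3 57.9
L ang 78.7 80.4
```

```bash
python3 -c "
from workcell import bot
print(bot.finish_job())"
```

```text
the job is handed in; nothing more can be done
None
```

I stood all four nozzles upright on their matching pads and handed the job in at about 24 s; in the last camera check each was within about 3 mm of its pad's centre and lined up to about 3° or better, and the flux jar and solder reel had not moved.

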